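Snap the weight case shut

ROBOT

A 6-joint arm with a two-finger parallel gripper is mounted at the origin on the work surface. World frame = base frame: x ahead of the robot, y to its left, z up, the work surface at z = 0. Lengths are in m, angles in degrees, forces in N, time in s.
With the tool pointing down it reaches from about 0.325 to 0.75 m from the base axis. Payload 7.6 kg.
Tool frame: the origin (TCP) lies at the very end of the fingers, on their centre line; the grasp point (between the pads) lies 19 mm behind it; z points along the fingers, y is the line along which they close (so a half turn about z gives the same grasp; the last joint's range is limited). The gripper opens to 85 mm and grips with 20 to 120 N. Pads are 22 mm wide; open, the fingers measure 114 mm over their backs; the gripper's body (76 mm by 85 mm) begins 54 mm behind the grasp point. The pads swing forward as they close: fully open they stand 13 mm farther back than shut.
Start: joints at [-75.361, 2.991, 80.254, -0, 96.75, -4.028], TCP at [0.168, -0.497, 0.231] pointing down, gripper open.
Joint ranges: [-166.34, 166.34], [-52.06, 124.39], [6.96, 135.62], [-60.46, 240.46], [14.63, 156.25], [-167.68, 167.68]. Speed limits (degrees/s): [147.25, 147.25, 172.46, 180, 180, 180].

INTERFACE

Orientations are given as a 3x3 rotation matrix whose columns are the frame's x, y, z axes.
In Python, from plant import telemetry, cams, job gives the robot as it stands. The module is installed in compiled form; this text tells all that it offers.
- The arm moves only by the tool jog_arm, never from a script. Its argument "rows" is a list of rows, each a list of 7 numbers: the shift along the tool's x, y, z in m, then the turn, a rotation vector about the tool's x, y, z in rad, then the finger opening in m, from 0 to 0.0854. A call has 1 to 5 rows; each row is the pose to reach, as a shift and turn from the pose commanded when the call began, along the tool's axes at that moment; what a row does not reach only later rows make up. A row lasts 1/10 s, in which the tool goes at most 50 mm and 8.59 degrees, less where a joint would pass 70% of its speed; a pose out of reach is approached as far as the arm can. A call with a gripper value outside its range is refused whole. The fingers move at their own pace and stop on an object; the grip force is fixed at half the most. Time passes only in rows, so rows that repeat a pose let the fingers close. It gives the time, the measured TCP pose, the force, the opening and the grip force at its end, in the units of the state.
- telemetry.get_state(): the state, without advancing time (a new reading comes with each control period).
- cams.read_camera(name): name is "side" or "top" or "wrist"; returns a dict with "image" (384x512x3 uint8, red, green, blue), "range_z" (384x512 float32, m along the optical axis (not along the pixel's ray), 0 where there is no reading), "fx", "fy", "cx", "cy" (pixels), "k1" (the pictures are not rectified: a ray, as slopes to the right and down, at radius r is drawn at 1 + k1 r^2 times it, then the intrinsics apply), "rvec" (rotation vector, rad) and "tvec" (3), from world to camera coordinates, as OpenCV has them; the wrist camera has in their place "mount" (4x4, takes a point from camera to tool coordinates, whose origin is the TCP and whose axes are the flange's). Camera axes: x right, y down, z forward; pixel columns grow to the right and rows downward; lengths in m; the calibration is good to about 2 mm. A picture is of the moment at which its call begins: read the wrist's pose just before it.
- job.job_done(): hands the job in; it is judged then, once.
The state is a dict: "time": time; "joints": joint angles; "dq": joint speeds; "joint_torque": joint torques, N m; "ee_pos": TCP position; "ee_rot": TCP orientation; "ft_force": force on the tool from outside, world axes, zero at the start; "wrist_torque": the same for the moment, N m; "opening": finger opening in m; "finger_force": force on a finger pad.
Only numpy, scipy, OpenCV 4.12 (cv2) and the standard library are available. Lean on these libraries where they do the work, as an engineer would, in place of code of your own. Each camera call takes 0.05 s, during which the arm holds its last target. There are 200 camera calls.

TASK

The lid of the grey weight case on the club-fitting bench is on but not closed: with the fingertips, press down the four orange rim sections around its edge until every one snaps flush. Do not lift the case or push it out of its place; leave the brass weight standing on the lid and disturb nothing else on the bench.

Things in the scene. Friction and masses are not known exactly. Their poses are not given: they have to be found in the camera images.
- case: Grey case of golf-club weights, loose on the bench, 0.7 to 1.2 kg. Walls 140 (x) by 190 (y) mm, lid 150 by 200 mm, z up; origin: centre of its underside. Lid: fixed clear centre panel 94 by 144 mm, top 48 mm up; four fixed grey corners, tops 54 mm up; between them four orange rim sections, 28 mm wide, 5 mm thick, hinged on their inner edge 51.5 mm up. Shut, their tops are level, 54 mm up.
- rim_front (a joint): Orange rim section on the case's -x side (towards the robot), 141 mm long: 0 = raised (sloping up outward by 0.35 rad, outer edge 10 mm above flush), 0.35 = snapped flush. Over-centre spring: pressed 19 mm out from its hinge it resists with up to about 8 N (a flat fingertip bears on the outer edge: about 6 N), gives way at half travel (0.175) then snaps flush and stays; let go earlier it springs back.
- press_front (a point): Good point to press on the rim section on the case's -x side (towards the robot): on its top face, midway along it and 19 mm out from its hinge line (9 mm in from its outer edge). It moves with the section and comes down about 6.5 mm to 54 mm above the bench when shut. Its x axis points outward across the section, level while it is raised.
- rim_back (a joint): Orange rim section on the case's +x side (far), 141 mm long: 0 = raised (sloping up outward by 0.35 rad, outer edge 10 mm above flush), 0.35 = snapped flush. Over-centre spring: pressed 19 mm out from its hinge it resists with up to about 8 N (a flat fingertip bears on the outer edge: about 6 N), gives way at half travel (0.175) then snaps flush and stays; let go earlier it springs back.
- press_back (a point): Good point to press on the rim section on the case's +x side (far): on its top face, midway along it and 19 mm out from its hinge line (9 mm in from its outer edge). It moves with the section and comes down about 6.5 mm to 54 mm above the bench when shut. Its x axis points outward across the section, level while it is raised.
- rim_left (a joint): Orange rim section on the case's +y side, 91 mm long: 0 = raised (sloping up outward by 0.35 rad, outer edge 10 mm above flush), 0.35 = snapped flush. Over-centre spring: pressed 19 mm out from its hinge it resists with up to about 8 N (a flat fingertip bears on the outer edge: about 6 N), gives way at half travel (0.175) then snaps flush and stays; let go earlier it springs back.
- press_left (a point): Good point to press on the rim section on the case's +y side: on its top face, midway along it and 19 mm out from its hinge line (9 mm in from its outer edge). It moves with the section and comes down about 6.5 mm to 54 mm above the bench when shut. Its x axis points outward across the section, level while it is raised.
- rim_right (a joint): Orange rim section on the case's -y side, 91 mm long: 0 = raised (sloping up outward by 0.35 rad, outer edge 10 mm above flush), 0.35 = snapped flush. Over-centre spring: pressed 19 mm out from its hinge it resists with up to about 8 N (a flat fingertip bears on the outer edge: about 6 N), gives way at half travel (0.175) then snaps flush and stays; let go earlier it springs back.
- press_right (a point): Good point to press on the rim section on the case's -y side: on its top face, midway along it and 19 mm out from its hinge line (9 mm in from its outer edge). It moves with the section and comes down about 6.5 mm to 54 mm above the bench when shut. Its x axis points outward across the section, level while it is raised.
- weight: Stepped brass weight, 26 mm across, 28 mm tall, 80 g, standing loose on the clear centre panel of the lid near its middle. Origin: centre of its underside, z up. Leave it standing.
- epoxy: White bottle with red cap, 40 mm across, 85 mm tall, standing beside the case. Origin: centre of its underside. Not to be disturbed.
- jar: Amber glass jar with black cap, 52 mm across, 60 mm tall, standing beside the case. Origin: centre of its underside. Not to be disturbed.
- driver: Screwdriver with red handle, 190 mm long, lying beside the case. Origin: under its middle, x along it. Not to be disturbed.
- wrench: Steel wrench, 180 mm long, lying beside the case. Origin: under its middle, x along it. Not to be disturbed.
- tape: Blue roll of tape, 60 mm across, 24 mm tall, lying flat beside the case. Origin: centre of its underside. Not to be disturbed.
Things that resemble listed ones, but are neither listed nor needed, are in the scene too. Of the things that look like the weight, the smaller one is meant. There is more than one size of the case; the job needs the larger.

How it is judged (in metres and radians):
At the end, for the whole second after the job is handed in: All four rim sections are snapped shut (each joint past 0.30 of 0.35 rad); the case stands flat and at rest within 30 mm of where it began; the brass weight stands upright on the lid panel (value of joint each of rim_front, rim_back, rim_left, rim_right above 0.3 rad and distance of case from where it was at the start of the episode below 0.03 m and angle between case's own z axis and vertical below 0.05 rad and linear speed of case below 0.02 m/s and angle between weight's own z axis and vertical below 0.2 rad and z of weight in the frame of case between 0.043 and 0.056 m); the robot touches nothing.
It fails at once if the arm or the gripper's body, not the fingers, presses on the case (contact force between the arm and case above 3 N).
It fails at once if the case is lifted or tipped (8 mm or 0.1 rad) (height (world z) of case above 0.008 m or angle between case's own z axis and vertical above 0.1 rad).
It fails at once if the case is pushed more than 40 mm from its place (distance of case from where it was at the start of the episode above 0.04 m).
It fails at once if the brass weight is lifted off the lid, tipped, or moved more than 45 mm (z of weight in the frame of case above 0.058 m or angle between weight's own z axis and vertical above 0.3 rad or distance of weight from where it was at the start of the episode above 0.045 m).
It fails at once if another thing on the bench is moved more than 20 mm (distance of any of epoxy, jar, driver, wrench, tape from where it was at the start of the episode above 0.02 m).
It also fails if it takes over 48 s, if anything falls off the work surface, if the arm or the gripper's body presses on something with over 40 N, if the wrist force passes 120 N, or if a joint passes its speed limit or range.

## Working session

There is one attempt and no reset: what is moved stays moved. The work goes in short steps, Python scripts to look and compute and a tool call to move; the robot and the scene stay as the last step left them, time stands still between calls to the robot, and variables do not carry over. Pictures are saved under pics/ and viewed, at most 10 in all, crops included, and the job is handed in when it is done.

Besides the shell and the picture viewer there is one more tool, called after "Call:" as a command line: name --pt "numbers of a row" for each row, then --argument value for the rest. jog_arm: Moves the arm, as the interface text tells. Its arguments: {"type":"object","properties":{"rows":{"type":"array"}},"required":["rows"]}

```bash
mkdir -p pics; cat > h.py <<'E'
import numpy as np, cv2, sys
from plant import telemetry, cams, job
def shot(n):
    s=telemetry.get_state(); c=cams.read_camera(n); c['s']=s
    if n!='wrist':
        R=cv2.Rodrigues(np.array(c['rvec'],float))[0]; c['R']=R.T; c['t']=-R.T@np.array(c['tvec'],float).ravel()
    else:
        M=np.array(c['mount']); E=np.array(s['ee_rot']).reshape(3,3); c['R']=E@M[:3,:3]; c['t']=np.array(s['ee_pos'])+E@M[:3,3]
    return c
def slopes(c,uv):
    uv=np.array(uv,float).reshape(-1,2); d=(uv-[c['cx'],c['cy']])/[c['fx'],c['fy']]; p=d.copy()
    for _ in range(20): p=d/(1+c['k1']*(p**2).sum(1,keepdims=True))
    return np.c_[p,np.ones(len(p))]
def onplane(c,uv,z):
    r=slopes(c,uv)@c['R'].T; return c['t']+r*((z-c['t'][2])/r[:,2])[:,None]
def cloud(c):
    h,w=c['range_z'].shape; u,v=np.meshgrid(np.arange(w),np.arange(h))
    z=c['range_z'].ravel(); P=slopes(c,np.c_[u.ravel(),v.ravel()])*z[:,None]
    return (P@c['R'].T+c['t']).reshape(h,w,3)
def save(c,n,roi=None,s=1):
    im=c['image'][:,:,::-1]
    if roi: im=im[roi[1]:roi[3],roi[0]:roi[2]]
    cv2.imwrite('pics/'+n,cv2.resize(im,None,fx=s,fy=s,interpolation=cv2.INTER_CUBIC))
E
python3 - <<'E'
from h import *
np.set_printoptions(precision=4,suppress=True)
for n in('top','side'):
    c=shot(n); save(c,n+'0.png',s=1.5); print(n,c['t'],c['R'][:,2])
    P=cloud(c); hsv=cv2.cvtColor(c['image'],cv2.COLOR_RGB2HSV)
    m=cv2.inRange(hsv,(6,130,100),(20,255,255))
    k,l,st,ce=cv2.connectedComponentsWithStats(m)
    for i in range(1,k):
        if st[i,4]>60:
            q=P[(l==i)&(c['range_z']>0)]; print(st[i],ce[i],q.mean(0),q.min(0),q.max(0))
s=telemetry.get_state(); print(s)
E
```

```text
top [0.4126 0.0343 0.9636] [ 0.1563 -0.0004 -0.9877]
[ 133   31   36   43 1471] [150.3909  52.1373] [0.854  0.2568 0.1006] [0.8054 0.2207 0.0949] [0.904  0.2939 0.1054]
[222 137  16  15 182] [229.8626 144.3297] [0.6704 0.0908 0.0232] [0.6542 0.0745 0.0189] [0.6877 0.1086 0.0277]
[ 56 143   9  12  80] [ 60.3    149.1125] [0.6598 0.4687 0.0302] [0.6475 0.4606 0.0268] [0.6738 0.478  0.034 ]
[ 70 143   9  12  90] [ 74.2889 148.7444] [0.6605 0.4378 0.03  ] [0.6481 0.4291 0.026 ] [0.6745 0.447  0.0339]
[ 84 143   7  12  78] [ 86.7692 148.2692] [0.6615 0.4103 0.0297] [0.6478 0.4027 0.0269] [0.6741 0.4176 0.032 ]
[267 143  66  29 761] [299.3771 157.5243] [ 0.6304 -0.0624  0.0573] [ 0.6002 -0.1321  0.0035] [0.6623 0.0077 0.0665]
[243 151  23  43 489] [254.229  172.5869] [0.5979 0.0358 0.0573] [ 0.5532  0.0121 -0.0018] [0.6447 0.0602 0.0649]
[319 173  23  43 509] [329.9116 194.1925] [ 0.5493 -0.1258  0.0577] [ 0.504  -0.1505  0.0036] [ 0.5965 -0.1022  0.0657]
[274 175  11  11  64] [279.25   179.7969] [ 0.5792 -0.0173  0.0698] [ 0.5688 -0.0276  0.061 ] [ 0.591  -0.0062  0.0783]
[251 196  67  29
[... 1739 characters left out ...]
78] [0.672  0.481  0.0342]
[ 15 304  14  15 122] [ 21.5246 311.2869] [0.6569 0.4978 0.0306] [0.643 0.491 0.027] [0.671  0.5045 0.033 ]
{'time': 0.1, 'joints': array([-75.3607,   3.0234,  80.3072,   0.0026,  96.7499,  -4.0267]), 'dq': array([ 0.0482, -0.0646, -0.225 , -0.0766,  0.1293, -0.0307]), 'joint_torque': array([  0.001 , -38.2581, -36.0985,  -0.0001,   0.0048,   0.    ]), 'ee_pos': array([ 0.168 , -0.4971,  0.2306]), 'ee_rot': array([[ 0.9474,  0.3201, -0.0003],
       [ 0.3201, -0.9474,  0.0014],
       [ 0.0001, -0.0014, -1.    ]]), 'ft_force': array([ 0.5497, -0.2868, -0.2548]), 'wrist_torque': array([ 0.0218, -0.0008, -0.0405]), 'finger_force': 0.0, 'opening': 0.08552179468539181}
```

View pics/top0.png

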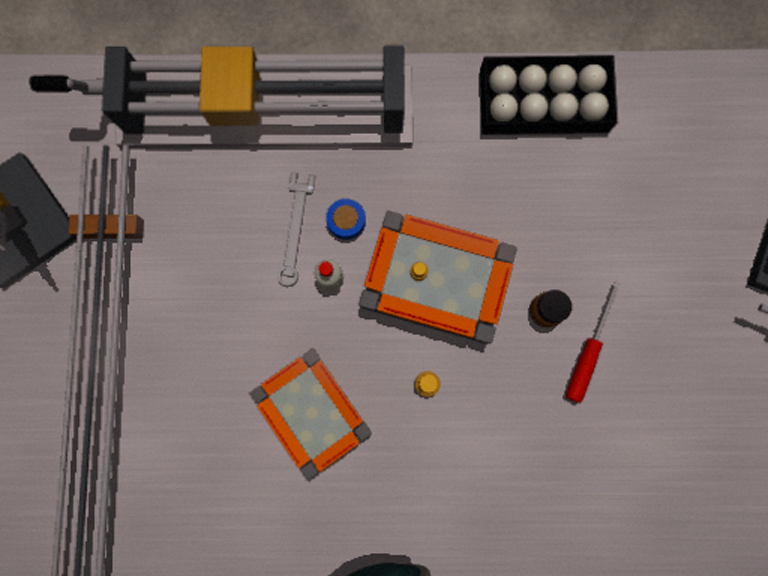

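View pics/side0.png

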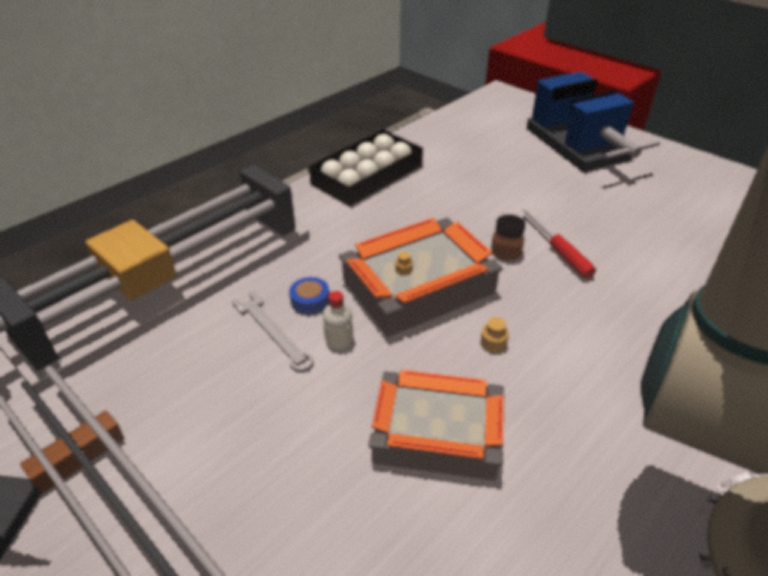

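```bash
python3 - <<'E'
from h import *
np.set_printoptions(precision=4,suppress=True)
c=shot('top'); save(c,'case.png',(210,120,360,230),5)
P=cloud(c); hsv=cv2.cvtColor(c['image'],cv2.COLOR_RGB2HSV)
m=cv2.inRange(hsv,(6,130,100),(20,255,255)); k,l,st,ce=cv2.connectedComponentsWithStats(m)
for i in range(1,k):
    if st[i,4]>400 and 240<ce[i][0]<340 and 140<ce[i][1]<220:
        q=P[(l==i)]; q=q[(q[:,2]>.045)&(q[:,2]<.075)]
        r=cv2.minAreaRect(q[:,:2].astype(np.float32)); print(ce[i],q.mean(0),r, q[:,2].max())
        mm=q.mean(0);A=np.c_[q[:,:2]-mm[:2],np.ones(len(q))]; print(' plane',np.linalg.lstsq(A,q[:,2],rcond=None)[0])
# other tall objects near case
q=P.reshape(-1,3); b=(abs(q[:,0]-.57)<.2)&(abs(q[:,1]+.045)<.25)&(q[:,2]>.07); 
mk=b.reshape(P.shape[:2]).astype(np.uint8); k,l,st,ce=cv2.connectedComponentsWithStats(mk)
for i in range(1,k):
    if st[i,4]>15: z=P[l==i]; print('tall',st[i],np.median(z,0),z.min(0),z.max(0))
E
```

```text
[299.3557 157.531 ] [ 0.6304 -0.0624  0.0574] ((0.6314879655838013, -0.0624445378780365), (0.14039285480976105, 0.02713700756430626), 73.90067291259766) 0.06527558179666537
 plane [ 0.3336 -0.1005  0.0574]
[254.2204 172.5633] [0.598  0.0358 0.0574] ((0.5983471274375916, 0.036424800753593445), (0.027102120220661163, 0.09021776914596558), 73.25350189208984) 0.06472594723951308
 plane [0.1007 0.3337 0.0574]
[329.8915 194.213 ] [ 0.5495 -0.1257  0.0577] ((0.5499062538146973, -0.12685467302799225), (0.027452800422906876, 0.09089968353509903), 73.26150512695312) 0.06636749531127883
 plane [-0.1011 -0.3437  0.0577]
[284.7872 209.4381] [ 0.5172 -0.0287  0.0576] ((0.5171527862548828, -0.027378395199775696), (0.1416807770729065, 0.026816783472895622), 73.49256896972656) 0.06547502859185961
 plane [-0.3415  0.0983  0.0576]
tall [212 174  11  10  77] [0.5794 0.114  0.0833] [0.4126 0.0343 0.0708] [0.5902 0.1223 0.9636]
tall [276 175   8   9  59] [ 0.5802 -0.0166  0.0746] [ 0.5716 -0.0251  0.0702] [ 0.5889 -0.0099  0.0781]
```

View pics/case.png

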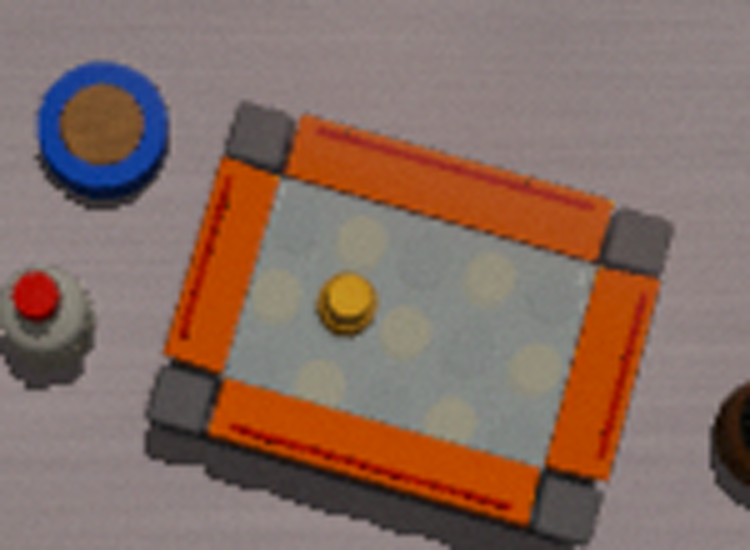

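The right case is the large one at (440,278) in the enlarged top view; the smaller decoy is at (310,412). The right weight is the small one on its lid at (420,270); the larger decoy stands on the bench at (428,384). The crop confirms four raised orange sections and the weight at crop (347,300). Measured section sizes (141×27, 91×27 mm) and slope (0.35) match the description. That puts the case centre at (0.574, -0.045) with yaw -16.6°.

Call:
jog_arm --pt "0.24 -0.113 0.02 0 0 0.614 0" --pt "0.24 -0.113 0.02 0 0 0.614 0" --pt "0.24 -0.113 0.02 0 0 0.614 0" --pt "0.24 -0.113 0.02 0 0 0.614 0" --pt "0.24 -0.113 0.02 0 0 0.614 0"

```text
time: 0.65
ee_pos: [0.3342, -0.3374, 0.2138]
ee_rot: [[0.957, -0.29, -0.0], [-0.29, -0.957, -0.0], [-0.0, 0.0, -1.0]]
ft_force: [0.7, -0.4, -0.2]
opening: 0.0123
finger_force: 0.0
```

```bash
cat > g.py <<'E'
from h import *
np.set_printoptions(precision=4,suppress=True)
a=np.deg2rad(-16.6);u=np.array([np.cos(a),np.sin(a),0]);v=np.array([-u[1],u[0],0]);C=np.array([.5742,-.045,0])
T={'right':C-.091*v,'front':C-.066*u,'left':C+.091*v,'back':C+.066*u}
s=telemetry.get_state();E=np.array(s['ee_rot']);p=s['ee_pos']
print(s['time'],p,s['opening'],s['ft_force'],'yaw',np.rad2deg(np.arctan2(E[1,0],E[0,0])))
rot=cv2.Rodrigues(E.T@np.c_[u,-v,[0,0,-1]])[0].ravel();print('rot',rot)
for k,t in T.items():
    for z in(.09,): print(k,t,'tool shift to z',z,E.T@(t+[0,0,z]-p))
E
python3 g.py
```

```text
0.65 [ 0.3342 -0.3374  0.2138] 0.012332269170683996 [ 0.672  -0.4408 -0.1556] yaw -16.839051113953303
rot [ 0.0002  0.0001 -0.0042]
right [ 0.5482 -0.1322  0.    ] tool shift to z 0.09 [ 0.1454 -0.2584  0.1237]
front [ 0.511  -0.0261  0.    ] tool shift to z 0.09 [ 0.079  -0.3492  0.1237]
left [0.6002 0.0422 0.    ] tool shift to z 0.09 [ 0.1446 -0.4404  0.1237]
back [ 0.6374 -0.0639  0.    ] tool shift to z 0.09 [ 0.211  -0.3497  0.1237]
```

Call:
jog_arm --pt "0.135 -0.25 0.07 0 0 0 0" --pt "0.135 -0.25 0.07 0 0 0 0" --pt "0.135 -0.25 0.07 0 0 0 0" --pt "0.135 -0.25 0.07 0 0 0 0" --pt "0.135 -0.25 0.07 0 0 0 0"

```text
time: 1.15
ee_pos: [0.5058, -0.1649, 0.1536]
ee_rot: [[0.959, -0.284, -0.0], [-0.284, -0.959, -0.0], [-0.0, 0.0, -1.0]]
ft_force: [0.6, -0.8, -0.6]
opening: -0.0002
finger_force: 0.0
```

Call:
jog_arm --pt "0 0 0 0 0 0 0" --pt "0 0 0 0 0 0 0" --pt "0 0 0 0 0 0 0"

```text
time: 1.45
ee_pos: [0.5044, -0.1674, 0.1545]
ee_rot: [[0.959, -0.285, 0.0], [-0.285, -0.959, -0.0], [0.0, 0.0, -1.0]]
ft_force: [-0.3, -0.1, 0.4]
opening: 0.0003
finger_force: 0.0
```

```bash
python3 g.py
```

```text
1.45 [ 0.5044 -0.1674  0.1545] 0.0002609560919906656 [-0.3397 -0.1248  0.3659] yaw -16.562103209166395
rot [ 0.0004 -0.0002  0.0007]
right [ 0.5482 -0.1322  0.    ] tool shift to z 0.09 [ 0.0319 -0.0463  0.0645]
front [ 0.511  -0.0261  0.    ] tool shift to z 0.09 [-0.034  -0.1373  0.0644]
left [0.6002 0.0422 0.    ] tool shift to z 0.09 [ 0.032  -0.2283  0.0644]
back [ 0.6374 -0.0639  0.    ] tool shift to z 0.09 [ 0.098  -0.1372  0.0644]
```

Call:
jog_arm --pt "0.032 -0.046 0.04 0 0 0 0" --pt "0.032 -0.046 0.075 0 0 0 0" --pt "0.032 -0.046 0.08 0 0 0 0" --pt "0.032 -0.046 0.08 0 0 0 0"

```text
time: 1.85
ee_pos: [0.5474, -0.1327, 0.0737]
ee_rot: [[0.958, -0.286, -0.002], [-0.286, -0.958, 0.0], [-0.002, 0.0, -1.0]]
ft_force: [0.2, -0.4, 1.5]
opening: -0.0002
finger_force: 0.0
```

Call:
jog_arm --pt "0 0 0.003 0 0 0 0" --pt "0 0 0.006 0 0 0 0" --pt "0 0 0.009 0 0 0 0" --pt "0 0 0.011 0 0 0 0" --pt "0 0 0.013 0 0 0 0"

```text
time: 2.35
ee_pos: [0.5488, -0.1323, 0.0622]
ee_rot: [[0.959, -0.285, 0.001], [-0.285, -0.959, -0.001], [0.001, 0.001, -1.0]]
ft_force: [-3.9, -3.0, 6.7]
opening: 0.0001
finger_force: 3.3
```

```bash
python3 g.py|head -1; python3 -c "
from h import *
c=shot('wrist'); save(c,'w1.png',s=1.3)"
```

```text
2.35 [ 0.5488 -0.1323  0.0622] 8.792395955415693e-05 [-3.8585 -3.0112  6.6652] yaw -16.52988879230465
```

View pics/w1.png

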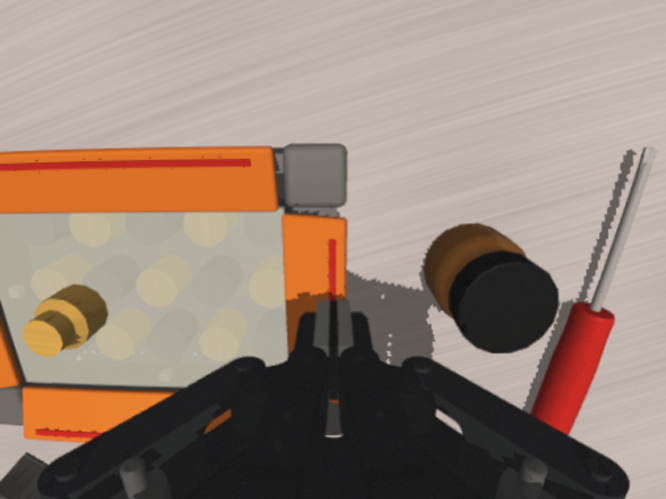

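The fingertip is on the right section at about (330,320), well clear of the weight and the jar. I'll keep pressing.

Call:
jog_arm --pt "0 0 0.002 0 0 0 0" --pt "0 0 0.004 0 0 0 0" --pt "0 0 0.005 0 0 0 0" --pt "0 0 0.006 0 0 0 0" --pt "0 0 0.006 0 0 0 0"

```text
time: 2.9
ee_pos: [0.5483, -0.1314, 0.0547]
ee_rot: [[0.959, -0.284, -0.001], [-0.284, -0.959, 0.0], [-0.001, -0.0, -1.0]]
ft_force: [-0.7, 0.1, 0.5]
opening: -0.0003
finger_force: 0.0
```

The force dropped to 0.5 N at z 0.0547, so the right section has snapped. Next is the front.

Call:
jog_arm --pt "0 0 -0.035 0 0 0 0" --pt "-0.025 -0.035 -0.035 0 0 0 0" --pt "-0.05 -0.07 -0.03 0 0 0 0" --pt "-0.065 -0.091 -0.022 0 0 0 0" --pt "-0.066 -0.091 -0.02 0 0 0 0"

```text
time: 3.4
ee_pos: [0.5099, -0.023, 0.0744]
ee_rot: [[0.96, -0.281, -0.002], [-0.281, -0.96, 0.001], [-0.002, -0.0, -1.0]]
ft_force: [0.0, -0.7, -0.9]
opening: -0.0
finger_force: 0.0
```

```bash
python3 g.py; python3 - <<'E'
from h import *
c=shot('top');P=cloud(c); hsv=cv2.cvtColor(c['image'],cv2.COLOR_RGB2HSV)
save(c,'t1.png',(200,120,370,230),4)
m=cv2.inRange(hsv,(6,130,100),(20,255,255)); k,l,st,ce=cv2.connectedComponentsWithStats(m)
for i in range(1,k):
    if st[i,4]>50 and 240<ce[i][0]<345 and 140<ce[i][1]<220: q=P[l==i]; q=q[q[:,2]>.04]; print(st[i,4],ce[i],q.mean(0),q[:,2].max())
E
```

```text
3.4 [ 0.5099 -0.023   0.0744] -6.6849982312834795e-06 [ 0.0331 -0.6962 -0.8525] yaw -16.31247422397288
rot [-0.0003  0.0018  0.005 ]
right [ 0.5482 -0.1322  0.    ] tool shift to z 0.09 [ 0.0674  0.0941 -0.0158]
front [ 0.511  -0.0261  0.    ] tool shift to z 0.09 [ 0.0019  0.0027 -0.0156]
left [0.6002 0.0422 0.    ] tool shift to z 0.09 [ 0.0683 -0.0879 -0.0157]
back [ 0.6374 -0.0639  0.    ] tool shift to z 0.09 [ 0.1339  0.0034 -0.0159]
600 [294.64166667 155.21666667] [ 0.6327929  -0.05078607  0.0694503 ] 0.9636106821338636
151 [251.46357616 167.87417219] [0.60432531 0.0416895  0.07685225] 0.9636106821338636
```

View pics/t1.png

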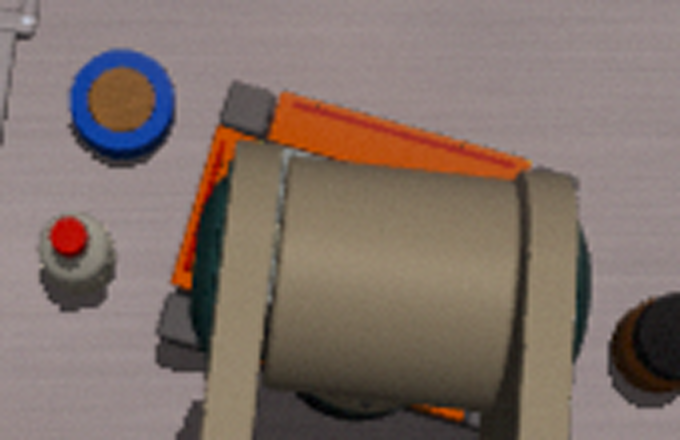

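The arm hides most of the lid here; the top-left corner of the case (crop 247,105) hasn't moved. Pressing the front.

Call:
jog_arm --pt "0.002 0.003 0.005 0 0 0 0" --pt "0.002 0.003 0.009 0 0 0 0" --pt "0.002 0.003 0.011 0 0 0 0" --pt "0.002 0.003 0.013 0 0 0 0" --pt "0.002 0.003 0.015 0 0 0 0"

```text
time: 3.95
ee_pos: [0.5127, -0.0297, 0.061]
ee_rot: [[0.959, -0.285, 0.001], [-0.285, -0.959, -0.001], [0.001, 0.0, -1.0]]
ft_force: [-3.0, -0.2, 6.5]
opening: 0.0001
finger_force: 2.4
```

Call:
jog_arm --pt "0 0 0.001 0 0 0 0" --pt "0 0 0.002 0 0 0 0" --pt "0 0 0.003 0 0 0 0" --pt "0 0 0.004 0 0 0 0" --pt "0 0 0.004 0 0 0 0"

```text
time: 4.45
ee_pos: [0.512, -0.029, 0.0558]
ee_rot: [[0.959, -0.284, -0.001], [-0.284, -0.959, 0.0], [-0.001, 0.0, -1.0]]
ft_force: [0.5, 0.7, -0.2]
opening: 0.0
finger_force: 0.0
```

Front snapped (0 N at z 0.0558). Next is the left, staying above the weight's height on the way.

Call:
jog_arm --pt "0 0 -0.045 0 0 0 0" --pt "0.01 -0.04 -0.045 0 0 0 0" --pt "0.035 -0.075 -0.045 0 0 0 0" --pt "0.064 -0.094 -0.04 0 0 0 0" --pt "0.064 -0.094 -0.02 0 0 0 0"

```text
time: 4.95
ee_pos: [0.6042, 0.0446, 0.0778]
ee_rot: [[0.959, -0.282, 0.006], [-0.282, -0.959, 0.0], [0.006, -0.002, -1.0]]
ft_force: [0.8, -0.7, 0.1]
opening: -0.0002
finger_force: 0.0
```

Call:
jog_arm --pt "0 0 0.002 0 0 0 0" --pt "0 0 0.003 0 0 0 0"

```text
time: 5.15
ee_pos: [0.5996, 0.0427, 0.0725]
ee_rot: [[0.959, -0.284, -0.002], [-0.284, -0.959, -0.0], [-0.002, 0.001, -1.0]]
ft_force: [-0.2, 0.2, 0.7]
opening: 0.0
finger_force: 0.0
```

```bash
python3 g.py; python3 - <<'E'
from h import *
c=shot('side'); save(c,'s1.png',(190,110,370,240),4)
E
```

```text
5.15 [0.5996 0.0427 0.0725] 4.985735918764048e-07 [-0.1903  0.2163  0.6899] yaw -16.518405170162982
rot [0.0007 0.0019 0.0014]
right [ 0.5482 -0.1322  0.    ] tool shift to z 0.09 [ 0.0005  0.1823 -0.0174]
front [ 0.511  -0.0261  0.    ] tool shift to z 0.09 [-0.0654  0.0912 -0.0173]
left [0.6002 0.0422 0.    ] tool shift to z 0.09 [ 0.0007  0.0003 -0.0175]
back [ 0.6374 -0.0639  0.    ] tool shift to z 0.09 [ 0.0666  0.0914 -0.0175]
```

View pics/s1.png

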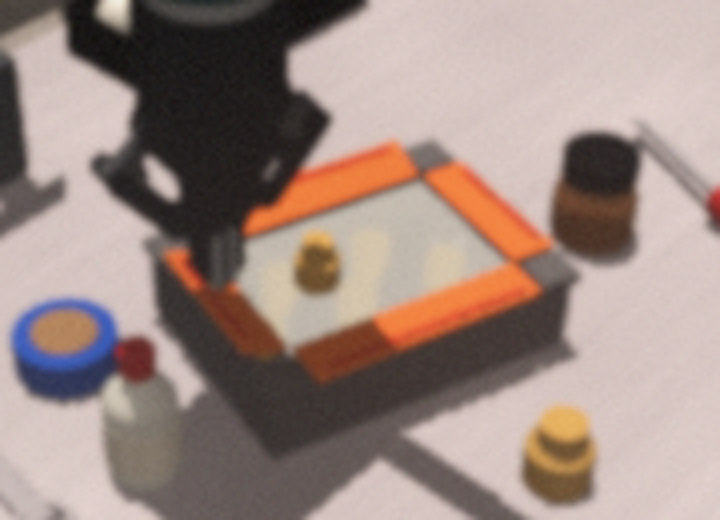

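The front (crop 430,325) and right (490,210) sections are flush. The weight is upright at (318,265), the tip is over the left section at (220,270), and the bottle is clear.

Call:
jog_arm --pt "0 0 0.004 0 0 0 0" --pt "0 0 0.007 0 0 0 0" --pt "0 0 0.009 0 0 0 0" --pt "0 0 0.011 0 0 0 0" --pt "0 0 0.013 0 0 0 0"

```text
time: 5.7
ee_pos: [0.6007, 0.0432, 0.0612]
ee_rot: [[0.959, -0.284, 0.001], [-0.284, -0.959, 0.001], [0.001, -0.001, -1.0]]
ft_force: [-2.0, 2.2, 5.9]
opening: -0.0002
finger_force: 2.4
```

Call:
jog_arm --pt "0 0 0.001 0 0 0 0" --pt "0 0 0.002 0 0 0 0" --pt "0 0 0.003 0 0 0 0" --pt "0 0 0.004 0 0 0 0" --pt "0 0 0.004 0 0 0 0"

```text
time: 6.2
ee_pos: [0.5999, 0.0427, 0.0555]
ee_rot: [[0.959, -0.284, -0.001], [-0.284, -0.959, -0.0], [-0.001, 0.001, -1.0]]
ft_force: [-0.0, 0.5, -0.9]
opening: -0.0001
finger_force: 0.0
```

Left snapped. Next is the back, 66 mm in tool x and 91 mm in tool y away.

Call:
jog_arm --pt "0 0 -0.045 0 0 0 0" --pt "0.035 0.03 -0.045 0 0 0 0" --pt "0.066 0.06 -0.045 0 0 0 0" --pt "0.066 0.091 -0.04 0 0 0 0" --pt "0.066 0.091 -0.02 0 0 0 0"

```text
time: 6.7
ee_pos: [0.6386, -0.0675, 0.0778]
ee_rot: [[0.957, -0.288, 0.004], [-0.288, -0.957, -0.002], [0.004, 0.001, -1.0]]
ft_force: [0.2, -0.0, 0.2]
opening: -0.0004
finger_force: 0.0
```

Call:
jog_arm --pt "0 0 0.002 0 0 0 0" --pt "0 0 0.003 0 0 0 0"

```text
time: 6.9
ee_pos: [0.6373, -0.0628, 0.0726]
ee_rot: [[0.959, -0.284, -0.002], [-0.284, -0.959, 0.0], [-0.002, 0.0, -1.0]]
ft_force: [-0.5, 0.3, 0.4]
opening: 0.0003
finger_force: 0.0
```

```bash
python3 g.py
```

```text
6.9 [ 0.6373 -0.0628  0.0726] 0.0003421687333642936 [-0.5379  0.2535  0.4173] yaw -16.497979154553967
rot [0.0002 0.0016 0.0018]
right [ 0.5482 -0.1322  0.    ] tool shift to z 0.09 [-0.0658  0.0918 -0.0172]
front [ 0.511  -0.0261  0.    ] tool shift to z 0.09 [-0.1316  0.0007 -0.0172]
left [0.6002 0.0422 0.    ] tool shift to z 0.09 [-0.0654 -0.0902 -0.0173]
back [ 0.6374 -0.0639  0.    ] tool shift to z 0.09 [ 0.0004  0.001  -0.0174]
```

Call:
jog_arm --pt "0 0 0.004 0 0 0 0" --pt "0 0 0.007 0 0 0 0" --pt "0 0 0.009 0 0 0 0" --pt "0 0 0.011 0 0 0 0" --pt "0 0 0.013 0 0 0 0"

```text
time: 7.4
ee_pos: [0.6385, -0.063, 0.0614]
ee_rot: [[0.959, -0.284, 0.003], [-0.284, -0.959, -0.0], [0.003, -0.0, -1.0]]
ft_force: [1.2, 0.7, 4.6]
opening: 0.0003
finger_force: 2.3
```

Call:
jog_arm --pt "0 0 0.001 0 0 0 0" --pt "0 0 0.002 0 0 0 0" --pt "0 0 0.003 0 0 0 0" --pt "0 0 0.004 0 0 0 0" --pt "0 0 0.004 0 0 0 0"

```text
time: 7.9
ee_pos: [0.6372, -0.0632, 0.0554]
ee_rot: [[0.959, -0.284, -0.002], [-0.284, -0.959, 0.0], [-0.002, 0.0, -1.0]]
ft_force: [-0.8, -0.0, 0.8]
opening: 0.0
finger_force: 0.0
```

Call:
jog_arm --pt "0 0 -0.05 0 0 0 0" --pt "0 0 -0.1 0 0 0 0" --pt "0 0 -0.15 0 0 0 0" --pt "-0.02 0.04 -0.17 0 0 0 0" --pt "-0.04 0.08 -0.17 0 0 0 0"

```text
time: 8.4
ee_pos: [0.5774, -0.129, 0.2309]
ee_rot: [[0.959, -0.282, 0.007], [-0.282, -0.959, -0.002], [0.008, 0.0, -1.0]]
ft_force: [0.4, -0.5, 0.7]
opening: 0.0005
finger_force: 0.0
```

Call:
jog_arm --pt "-0.12 0.21 0 0 0 0 0" --pt "-0.12 0.21 0 0 0 0 0" --pt "-0.12 0.21 0 0 0 0 0" --pt "-0.12 0.21 0 0 0 0 0" --pt "-0.12 0.21 0 0 0 0 0"

```text
time: 8.9
ee_pos: [0.3998, -0.297, 0.2262]
ee_rot: [[0.959, -0.285, -0.0], [-0.285, -0.959, -0.0], [-0.0, 0.0, -1.0]]
ft_force: [0.2, -0.5, -0.4]
opening: -0.0001
finger_force: 0.0
```

Call:
jog_arm --pt "-0.05 0.1 0 0 0 0 0" --pt "-0.05 0.1 0 0 0 0 0" --pt "-0.05 0.1 0 0 0 0 0" --pt "-0.05 0.1 0 0 0 0 0"

```text
time: 9.3
ee_pos: [0.3244, -0.3783, 0.2261]
ee_rot: [[0.958, -0.287, -0.0], [-0.287, -0.958, 0.0], [-0.0, -0.0, -1.0]]
ft_force: [0.7, 0.8, -0.4]
opening: 0.0003
finger_force: 0.0
```

```bash
python3 - <<'E'
from h import *
np.set_printoptions(precision=4,suppress=True)
c=shot('top');P=cloud(c); hsv=cv2.cvtColor(c['image'],cv2.COLOR_RGB2HSV)
save(c,'t2.png',(190,100,420,280),3)
m=cv2.inRange(hsv,(6,130,100),(20,255,255)); k,l,st,ce=cv2.connectedComponentsWithStats(m)
for i in range(1,k):
    if st[i,4]>50 and 240<ce[i][0]<345 and 140<ce[i][1]<220:
        q=P[l==i]; q=q[(q[:,2]>.04)&(q[:,2]<.1)]; A=np.c_[q[:,:2]-q[:,:2].mean(0),np.ones(len(q))]
        print(ce[i],q.mean(0),np.linalg.lstsq(A,q[:,2],rcond=None)[0])
E
```

```text
[299.1111 157.6369] [ 0.6312 -0.0623  0.0528] [ 0.0051 -0.003   0.0528]
[253.829  172.8569] [0.5982 0.0368 0.0527] [-0.0001  0.0034  0.0527]
[279.2083 179.6667] [ 0.5794 -0.0172  0.0696] [ 0.2473 -0.1155  0.0696]
[329.8285 194.7407] [ 0.549  -0.1265  0.0531] [-0.0018 -0.002   0.0531]
[284.4175 210.16  ] [ 0.5162 -0.0284  0.0528] [-0.0008 -0.0029  0.0528]
```

View pics/t2.png

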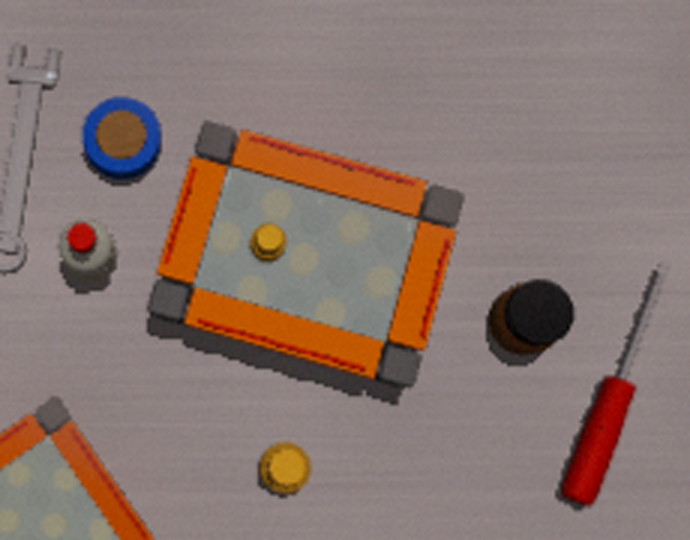

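All four sections now slope under 0.006. The weight stands at crop (267,241), and the case and other items are where they were.

```bash
python3 -c "
from plant import job
print(job.job_done())"
```

```text
the job is handed in; nothing more can be done
None
```

I pressed all four rim sections flush and handed the job in at about 9 s; the last picture shows the case in place, the brass weight standing on the lid, and nothing else moved.

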